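# Lock the battery box with the quarter-turn key

## Robot

A 6-joint arm with a two-finger parallel gripper is mounted at the origin on the work surface. World frame = base frame: x ahead of the robot, y to its left, z up, the work surface at z = 0. Lengths are in m, angles in rad, forces in N, time in s.
With the tool pointing down it reaches from about 0.3 to 0.875 m from the base axis. Payload 6.4 kg.
Tool frame: the origin (TCP) lies midway between the tips of the shut fingers; the grasp point (between the pads) lies 19 mm behind it; z points along the fingers, y is the line along which they close (so a half turn about z gives the same grasp; the last joint's range is limited). The gripper opens to 88 mm and grips with 3 to 60 N. Pads are 18 mm wide; open, the fingers measure 123 mm over their backs; the gripper's body (75 mm by 187 mm) begins 45 mm behind the grasp point.
Start: joints at [1.055, 0.181, 1.607, -0, 1.354, -0.206], TCP at [0.175, 0.548, 0.213] pointing down, gripper open.
Joint ranges: [-2.99, 2.99], [-0.89, 2.07], [0.3, 2.58], [-1.14, 4.28], [0, 2.63], [-3.12, 3.12]. Speed limits (rad/s): [2.57, 2.57, 3.01, 3.14, 3.14, 3.14].

## Interface

Orientations are given as a rotation vector (axis times angle).
In Python, from bench import bot gives the robot as it stands. The module is installed in compiled form; this text tells all that it offers.
- The arm moves only by the tool move_arm, never from a script. Its argument "steps" is a list that holds one entry, the list of rows, each a list of 7 numbers: the shift along the tool's x, y, z in m, then the turn, a rotation vector about the tool's x, y, z in degrees, then the gripper's target within -1 to 1 (fully open at 1, half-way at 0, shut at -1). In form: [[[dx, dy, dz, ax, ay, az, hand], ...]]. A call has 1 to 20 rows; each row is the pose to reach, as a shift and turn from the pose commanded when the call began, along the tool's axes at that moment; what a row does not reach only later rows make up. A row lasts 1/12 s, in which the tool goes at most 41.7 mm and 7.16 degrees, less where a joint would pass 70% of its speed; a pose out of reach is approached as far as the arm can. A call with a gripper value outside its range is refused whole. The fingers move at their own pace and stop on an object; the grip force is fixed at half the most. Time passes only in rows, so rows that repeat a pose let the fingers close. It gives the time, the measured TCP pose, the force, the opening and the grip force at its end, in the units of the state.
- bot.observe(): the state, without advancing time (a new reading comes with each control period).
- bot.get_image(name): name is "scene" or "top" or "wrist"; returns a dict with "pixels" (384x512x3 uint8, red, green, blue), "depth" (384x512 float32, m along the optical axis (not along the pixel's ray), 0 where there is no reading), "fx", "fy", "cx", "cy" (pixels), "R" (3x3) and "t" (3): a world point X has camera coordinates R X + t. Camera axes: x right, y down, z forward; pixel columns grow to the right and rows downward; lengths in m; the calibration is good to about 2 mm. A picture is of the moment at which its call begins.
- bot.close_job(): hands the job in; it is judged then, once.
The state is a dict: "clock": time; "qpos": joint angles; "dq": joint speeds; "tau": joint torques, N m; "ee_pos": TCP position; "tcp_rot": TCP orientation; "contact_force": force on the tool from outside, world axes, zero at the start; "wrist_torque": the same for the moment, N m; "grip_width": opening from 0.0 (shut) to 1.0 (fully open); "gripper_force": force on a finger pad.
Only numpy, scipy, OpenCV 4.12 (cv2) and the standard library are available. Lean on these libraries where they do the work, as an engineer would, in place of code of your own. Each camera call takes 0.05 s, during which the arm holds its last target. There are 200 camera calls.

## Task

Take the flat-bladed key out of its wooden holder, put its blade into the slot of the cam lock on the cover of the battery box, and turn the lock clockwise with it until you feel it come up firmly against its stop, without forcing it or pressing hard on it. Then stand the key back in its pocket in the holder, fully down, and leave everything else on the bench where it is.

Things in the scene. Friction and masses are not known exactly. Their poses are not given: they have to be found in the camera images.
- key_grip (a point): Centre of the key's handle. Loose steel key, 0.1 kg, upright in the holder: black handle 26 (x) x 16 (y) x 50 mm high, to be pinched across its 16 mm; under it a round collar 32 mm across, 5 mm thick; then an 8 mm shaft; then the blade. Handle top is 25 mm above this point, handle bottom 25 mm below, collar underside 30 mm below, blade end 75 mm below. z is up; a half turn about z changes nothing.
- key_tip (a point): The key, middle of the blade's lower end, 75 mm below the handle's centre; same axes. The flat blade is 20 mm wide (along x), 3 mm thick (along y) and 22 mm high.
- holder_mouth (a point): Mouth centre of the key's pocket in the top of the wooden holder, a fixed block 80 (x) x 100 (y) x 55 mm high with four small empty round holes near its corners. The pocket goes right through, 27 mm along x, 13 mm along y; the key sits in it loosely, collar resting on the top face, handle centre 30 mm above this point. z is up.
- lock_slot (a point): Top centre of the cam lock, a bright steel disc 38 mm across, 98 mm above the bench, 12 mm above the grey cover of the black battery box, in a fixed ring 52 mm across. Turns with it. The slot lies along this x: 24 mm long, 5.2 mm wide, 7 mm deep, ends closed. The blade has 0.1 rad of play either way. Sprung: gives up to 4 mm down, 2 N at first, 2 N more per mm. z is up.
- lock (a joint): Turn of the cam under the disc, shown by a dark ear at the disc's edge; clockwise from above, 0 to 1.571 rad; starts at 0.2 to 0.45. At 1.571 it is locked, hard against its stop, ear in line with two small bars on the cover. Worn: the disc turns loosely, up to 0.3 rad, before it drives the cam. Drags with 0.06 N m, stays where left; at the stop 0.13 N m seats it, 0.25 N m (40 N, all contacts added) forces it.
- tape: Bystander: yellow roll of tape, 56 mm across, 19 mm high, lying on the cover of the battery box. Leave it alone.
- driver: Bystander: screwdriver with orange handle, 160 mm long, lying beside the holder. Leave it alone.
- wrench: Bystander: steel open-end wrench, 150 mm long, lying in front of the battery box. Leave it alone.
- battery: Bystander: black lead-acid battery, 76 x 180 x 162 mm high, to the left. Leave it alone.
- bin: Bystander: open yellow bin, 100 x 140 x 60 mm high, at the far side. Leave it alone.
- flux: Bystander: jar, 48 mm across, 70 mm high, at the near side. Leave it alone.
- key: The whole key; origin at the middle of the blade's lower end, axes as above.
Things that resemble listed ones, but are neither listed nor needed, are in the scene too. There is more than one size of the key; the job needs the larger.

How it is judged:
On the way, in this order (a step that is already met when the one before it is completed fails the run):
1. the key's blade is in the slot of the lock (horizontal distance between key_tip and lock_slot below 0.006 m and z of key_tip in the frame of lock_slot below -0.003 m and angle between the x axis of key_grip and the x axis of lock_slot, either way round below 0.25 rad), for 0.1 s.
2. the key's blade, in the slot, has turned the lock to its stop (within 2.3 degrees) and holds it firmly there (over 13 N, about 0.1 N m) (all of step 1 and value of joint lock above 1.53 rad and contact force between key and lock above 13 N), for 0.1 s.
At the end, for the whole second after the job is handed in: The lock is at its stop (within 2.3 degrees), and the key stands still and upright (within 7 degrees) in its pocket in the holder, its collar down on the top face (within 4 mm) (value of joint lock above 1.53 rad and z of key_grip in the frame of holder_mouth below 0.034 m and horizontal distance between key_grip and holder_mouth below 0.01 m and angle between key_grip's own z axis and vertical below 0.12 rad and linear speed of key below 0.02 m/s); the robot touches nothing.
It fails at once if the key is forced on the lock: its blade's edges push on it with more than 40 N in all (about 0.25 N m at the stop) (contact force between key and lock above 40 N).
It fails at once if a bystander is moved by more than 20 mm (distance of any of tape, driver, wrench, battery, bin, flux from where it was at the start of the episode above 0.02 m).
It also fails if it takes over 72 s, if anything falls off the work surface, if the arm or the gripper's body presses on something with over 40 N, if the wrist force passes 120 N, or if a joint passes its speed limit or range.

## Working session

There is one attempt and no reset: what is moved stays moved. The work goes in short steps, Python scripts to look and compute and a tool call to move; the robot and the scene stay as the last step left them, time stands still between calls to the robot, and variables do not carry over. Pictures are saved under pics/ and viewed, at most 10 in all, crops included, and the job is handed in when it is done.

Besides the shell and the picture viewer there is one more tool, called after ">>>" by a JSON object that holds its "op" and its "data", one argument or row to a line. move_arm: Moves the arm, as the interface text tells. Its arguments: {"type":"object","properties":{"steps":{"type":"array"}},"required":["steps"]}

```bash
mkdir -p pics
cat > h.py <<'E'
import numpy as np, cv2
from bench import bot
def grab(name):
    im=bot.get_image(name); return im
def save(im,fn,crop=None,s=1.0):
    p=im["pixels"][:,:,::-1]
    if crop: x0,y0,x1,y1=crop; p=p[y0:y1,x0:x1]
    cv2.imwrite("pics/"+fn,cv2.resize(p,None,fx=s,fy=s,interpolation=cv2.INTER_CUBIC))
def pt(im,u,v,z=None):
    "world point at pixel: by depth, or by intersection with height z"
    d=im["depth"][int(round(v)),int(round(u))]
    r=np.array([(u-im["cx"])/im["fx"],(v-im["cy"])/im["fy"],1.])
    R,t=im["R"],im["t"]; C=-R.T@t; w=R.T@r
    if z is None: return C+w*d
    return C+w*(z-C[2])/w[2]
E
python3 - <<'E'
from h import *
im=grab("top"); save(im,"top.png",s=1.5); np.save("top.npy",im,allow_pickle=True)
im=grab("scene"); save(im,"scene.png",s=1.5); np.save("scene.npy",im,allow_pickle=True)
print(bot.observe())
E
```

```text
{'clock': 0.1, 'qpos': array([ 1.05469026e+00,  1.81451826e-01,  1.60787375e+00, -1.90565963e-05,
        1.35375686e+00, -2.06284442e-01]), 'dq': array([ 0.0007632 , -0.00070897, -0.00043304,  0.00073153,  0.00090314,
        0.00117862]), 'tau': array([ 6.35648667e-04, -4.34817338e+01, -3.42697263e+01,  7.05360202e-02,
        3.39231966e-02, -2.10367386e-05]), 'ee_pos': array([0.17504368, 0.54719163, 0.21212519]), 'tcp_rot': array([-4.84637497e-01, -3.10347027e+00,  2.19911624e-03]), 'contact_force': array([-0.5387711 , -0.35842475, -0.12744165]), 'wrist_torque': array([-0.03677471,  0.02408919, -0.05746382]), 'gripper_force': 0.0, 'grip_width': 1.0016982992809655}
```

View pics/top.png

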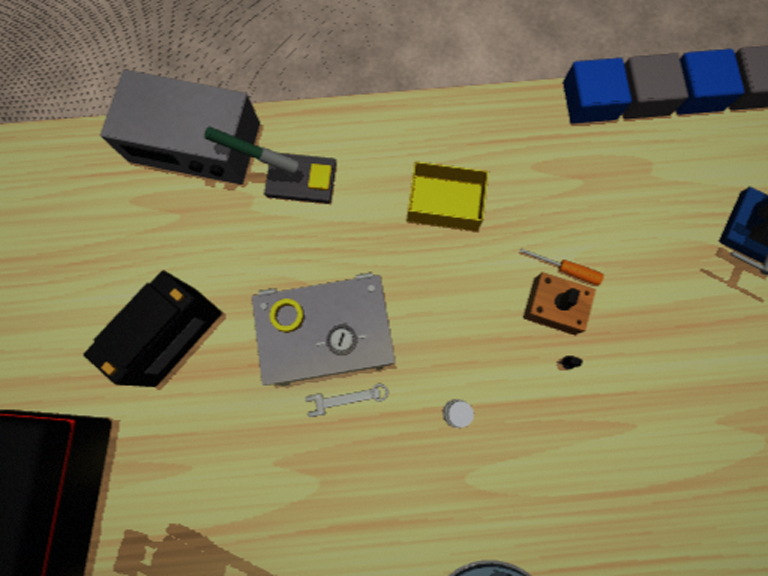

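View pics/scene.png

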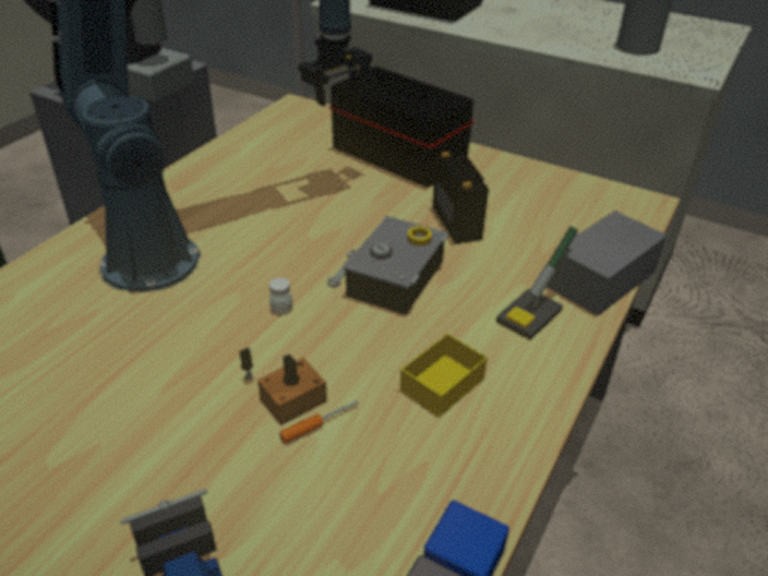

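The top view shows the holder with the key at about (569,298)/1.5, the lock at about (342,340)/1.5, and the small decoy key at (570,362)/1.5. I'll enlarge the holder and the lock side by side.

```bash
python3 - <<'E'
from h import *
im=np.load("top.npy",allow_pickle=True).item()
p=im["pixels"][:,:,::-1]
a=p[175:231,340:410]; b=p[200:256,195:265]
cv2.imwrite("pics/c1.png",np.vstack([cv2.resize(x,None,fx=5.3,fy=5.3,interpolation=cv2.INTER_CUBIC) for x in (a,b)]))
E
python3 - <<'E'
from h import *
im=np.load("top.npy",allow_pickle=True).item()
print(im["fx"],-im["R"].T@im["t"])
for n,u,v in [("handle",379.5,196),("holdertop",362,203),("lock",228,227),("cover",200,230),("tape",191,201),("flux",306,275)]:
    print(n,pt(im,u,v).round(3))
print(pt(im,380,198,.11),pt(im,228,227,.098))
E
```

```text
350.8840029343069 [0.39688364 0.14232628 0.97975956]
handle [ 0.542 -0.184  0.11 ]
holdertop [ 0.536 -0.155  0.056]
lock [0.5   0.204 0.091]
cover [0.499 0.276 0.088]
tape [0.573 0.292 0.104]
flux [0.364 0.019 0.071]
[ 0.5369573  -0.18444681  0.11      ] [0.4994808 0.2038813 0.098    ]
```

View pics/c1.png

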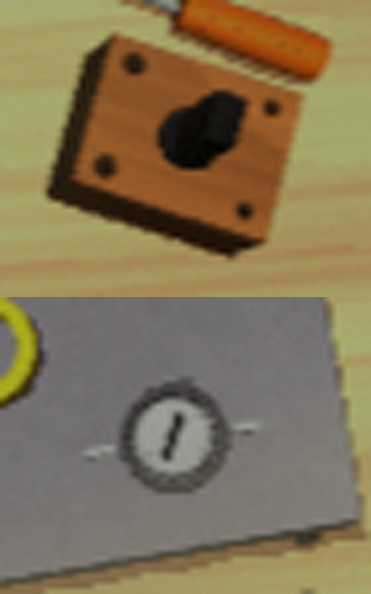

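The holder holes are at crop (134,64), (271,107), (105,165) and (244,211). The slot runs from (182,412) to (166,460), the ear is at about (185,383), and the bars are at (97,453) and (247,428).

```bash
cat >> h.py <<'E'
from scipy.spatial.transform import Rotation as Ro
def ang(a,b): d=np.asarray(b)-np.asarray(a); return np.degrees(np.arctan2(d[1],d[0]))
def tool(): 
    s=bot.observe(); return s,np.array(s["ee_pos"]),Ro.from_rotvec(s["tcp_rot"]).as_matrix()
def rel(target,yaw_y):
    "shift in tool axes and turn (deg rotvec) to reach target TCP pose, pointing down, tool y at yaw"
    s,p,R=tool(); c,q=np.cos(np.radians(yaw_y)),np.sin(np.radians(yaw_y))
    T=np.array([[-q,c,0],[c,q,0],[0,0,-1.]])  # cols x,y,z: x=(-q,c)? fixed below
    y=np.array([c,q,0]); z=np.array([0,0,-1.]); x=np.cross(y,z); T=np.c_[x,y,z]
    return (R.T@(np.array(target)-p)).round(4), np.degrees(Ro.from_matrix(R.T@T).as_rotvec()).round(2)
E
sed -i '/fixed below/d' h.py
python3 - <<'E'
from h import *
im=np.load("top.npy",allow_pickle=True).item()
f=lambda x,y,z:pt(im,340+(x+.5)/5.3-.5,175+(y+.5)/5.3-.5,z)
H=[f(*q,.055) for q in [(134,64),(271,107),(105,165),(244,211)]]
print(np.round(H,4),"c",np.mean(H,0)); print("holder x yaw",ang(H[2],H[0]),ang(H[3],H[1]),"y-90",ang(H[1],H[0])-90,ang(H[3],H[2])-90)
g=lambda x,y,z:pt(im,195+(x+.5)/5.3-.5,200+(y-297+.5)/5.3-.5,z)
c=g(175,437,.098);print("lock",c,"slot yaw",ang(g(166,460,.098),g(182,412,.098)),"bars",ang(g(97,453,.088),g(247,428,.088)),"ear",ang(g(173,437,.09),g(185,383,.09)))
print(rel([.53,-.18,.26],73))
E
```

```text
[[ 0.5803 -0.1695  0.055 ]
 [ 0.552  -0.2353  0.055 ]
 [ 0.5299 -0.1469  0.055 ]
 [ 0.5006 -0.2128  0.055 ]] c [ 0.54068753 -0.1911043   0.055     ]
holder x yaw -24.170777051801657 -23.65652155547405 y-90 -23.31317507773916 -24.022972876673364
lock [0.50205521 0.20467019 0.098     ] slot yaw -22.63340015780179 bars -85.61649643454317 ear -16.678323712348284
(array([-0.5598, -0.5844, -0.0472]), array([-0.08, -0.02, -0.75]))
```

>>> {"op": "move_arm", "data": {
  "steps": [
    [[-0.56, -0.584, -0.06, 0, 0, 6, 1], [-0.56, -0.584, -0.06, 0, 0, 6, 1], [-0.56, -0.584, -0.06, 0, 0, 6, 1], [-0.56, -0.584, -0.06, 0, 0, 6, 1], [-0.56, -0.584, -0.06, 0, 0, 6, 1], [-0.56, -0.584, -0.06, 0, 0, 6, 1], [-0.56, -0.584, -0.06, 0, 0, 6, 1], [-0.56, -0.584, -0.06, 0, 0, 6, 1], [-0.56, -0.584, -0.06, 0, 0, 6, 1], [-0.56, -0.584, -0.06, 0, 0, 6, 1], [-0.56, -0.584, -0.06, 0, 0, 6, 1], [-0.56, -0.584, -0.06, 0, 0, 6, 1], [-0.56, -0.584, -0.06, 0, 0, 6, 1], [-0.56, -0.584, -0.06, 0, 0, 6, 1], [-0.56, -0.584, -0.06, 0, 0, 6, 1], [-0.56, -0.584, -0.06, 0, 0, 6, 1], [-0.56, -0.584, -0.06, 0, 0, 6, 1], [-0.56, -0.584, -0.06, 0, 0, 6, 1], [-0.56, -0.584, -0.06, 0, 0, 6, 1], [-0.56, -0.584, -0.06, 0, 0, 6, 1]]
  ]
}}

```text
clock: 1.77
ee_pos: [0.5315, -0.1837, 0.2725]
tcp_rot: [0.651, 3.073, -0.002]
contact_force: [-0.0, -0.2, -0.8]
grip_width: 1.001
gripper_force: 0.0
```

Run:
```python
from h import *
im=grab("wrist"); save(im,"w1.png",s=1.5); np.save("w1.npy",im,allow_pickle=True)
s,p,R=tool(); print(s["clock"],p,s["tcp_rot"],s["qpos"].round(3),s["dq"].round(2)); print(-im["R"].T@im["t"],im["fx"])
```

```text
1.8167 [ 0.53207404 -0.18516636  0.27240693] [ 6.52756934e-01  3.07241527e+00 -2.76491881e-03] [-5.450e-01  1.100e-01  1.567e+00 -1.000e-03  1.464e+00 -1.697e+00] [ 0.05 -0.06  0.08  0.01  0.01  0.06]
[ 0.46319313 -0.15277435  0.44493389] 321.3916419566053
```

View pics/w1.png

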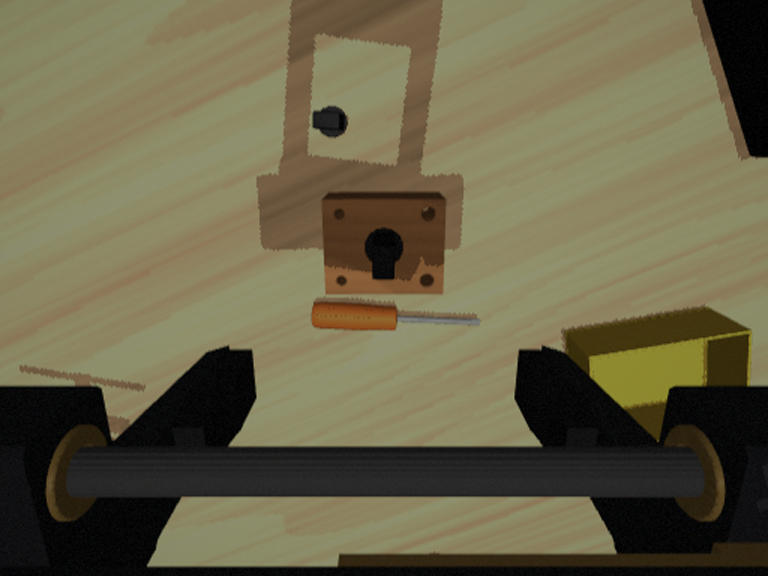

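The wrist view shows the holder centred at (384,244)/1.5. The handle points down the image at columns 372–395, nearly square to the gripper. I'll crop it to read the yaw.

Run:
```python
from h import *
im=np.load("w1.npy",allow_pickle=True).item()
p=im["pixels"].astype(float)*2.2
im["pixels"]=np.clip(p,0,255).astype(np.uint8)
save(im,"c2.png",(210,122,302,202),7)
```

```text
(no output)
```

View pics/c2.png

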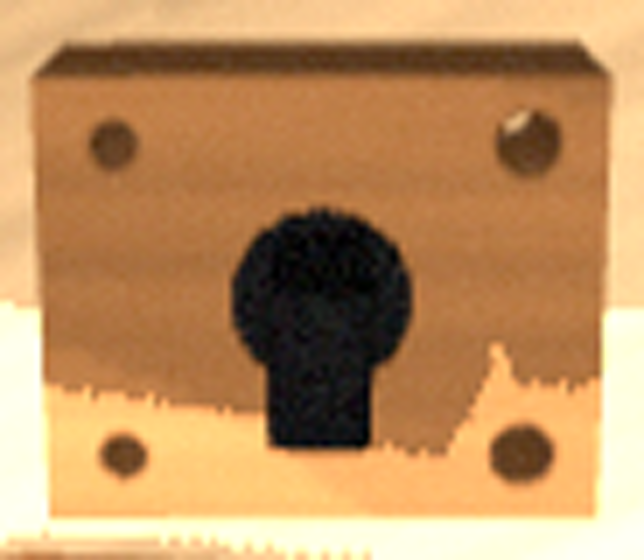

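The holder's top corners are at (33,77), (608,75), (595,517) and (50,517). The collar circle is centred at (322,298), and the handle's far top edge runs from (268,449) to (372,449).

Run:
```python
from h import *
im=np.load("w1.npy",allow_pickle=True).item()
f=lambda x,y,z:pt(im,210+(x+.5)/7-.5,122+(y+.5)/7-.5,z)
H=[f(*q,.055) for q in [(33,77),(608,75),(595,517),(50,517)]]
print(np.round(H,4),"c",np.mean(H,0), [np.linalg.norm(H[i]-H[i-1]).round(4) for i in range(4)])
print("x yaw",ang(H[0],H[3]),ang(H[1],H[2]),ang(H[0],H[1])-90,ang(H[3],H[2])-90)
k=f(322,298,.06);print("collar",k,np.linalg.norm(f(232,298,.06)-f(412,298,.06)))
a,b=f(268,449,.11),f(372,449,.11);print("edge",a,b,np.linalg.norm(a-b),"yaw",ang(a,b)-90)
y=np.radians(ang(a,b)-90);print("centre from edge",(a+b)/2-.013*np.array([np.cos(y),np.sin(y),0]))
print(pt(im,255,170),pt(im,256,183))
```

```text
[[ 0.4866 -0.2193  0.055 ]
 [ 0.5262 -0.1287  0.055 ]
 [ 0.5995 -0.1605  0.055 ]
 [ 0.5594 -0.2515  0.055 ]] c [ 0.54293693 -0.19000374  0.055     ] [np.float64(0.0796), np.float64(0.0989), np.float64(0.0799), np.float64(0.0994)]
x yaw -23.81064933789617 -23.417791463528644 -23.611856037079534 -23.791065447574198
collar [ 0.54113355 -0.18907669  0.06      ] 0.031456255309269786
edge [ 0.5495165  -0.20171535  0.11      ] [ 0.55602848 -0.18694657  0.11      ] 0.016140719410351494 yaw -23.794055627702747
centre from edge [ 0.54087747 -0.18908611  0.11      ]
[ 0.53654957 -0.18747936  0.11031177] [ 0.5497973  -0.19216092  0.11186204]
```

Run:
```python
from h import *
print(rel([.541,-.189,.068],66.2)); s,p,R=tool(); print(R.round(3))
```

```text
(array([-0.0095,  0.0005,  0.2044]), array([-0.09,  0.05, -0.19]))
[[-0.914  0.407  0.   ]
 [ 0.407  0.914 -0.002]
 [-0.001 -0.002 -1.   ]]
```

>>> {"op": "move_arm", "data": {
  "steps": [
    [[-0.0095, 0.0005, 0.04, 0, 0, 0, 0.2], [-0.0095, 0.0005, 0.08, 0, 0, 0, 0.2], [-0.0095, 0.0005, 0.1, 0, 0, 0, 0], [-0.0095, 0.0005, 0.12, 0, 0, 0, 0], [-0.0095, 0.0005, 0.12, 0, 0, 0, 0], [-0.0095, 0.0005, 0.12, 0, 0, 0, 0], [-0.0095, 0.0005, 0.12, 0, 0, 0, 0]]
  ]
}}

```text
clock: 2.4
ee_pos: [0.5401, -0.1828, 0.1542]
tcp_rot: [0.646, 3.073, -0.001]
contact_force: [0.3, 0.8, 0.5]
grip_width: 0.508
gripper_force: 0.0
```

Run:
```python
from h import *
print(rel([.541,-.189,.068],66.2)); s,p,R=tool(); print(p,s["contact_force"])
```

```text
(array([-0.0032, -0.0053,  0.0862]), array([-0.01,  0.09,  0.06]))
[ 0.54011062 -0.18284791  0.15421522] [0.31033433 0.76979225 0.52884552]
```

>>> {"op": "move_arm", "data": {
  "steps": [
    [[-0.0032, -0.0053, 0.0, 0, 0, 0, 0], [-0.0032, -0.0053, 0.02, 0, 0, 0, 0], [-0.0032, -0.0053, 0.045, 0, 0, 0, 0], [-0.0032, -0.0053, 0.065, 0, 0, 0, 0], [-0.0032, -0.0053, 0.08, 0, 0, 0, 0], [-0.0032, -0.0053, 0.086, 0, 0, 0, 0], [-0.0032, -0.0053, 0.086, 0, 0, 0, 0], [-0.0032, -0.0053, 0.086, 0, 0, 0, -0.4], [-0.0032, -0.0053, 0.086, 0, 0, 0, -0.5], [-0.0032, -0.0053, 0.086, 0, 0, 0, -0.7], [-0.0032, -0.0053, 0.086, 0, 0, 0, -1], [-0.0032, -0.0053, 0.086, 0, 0, 0, -1], [-0.0032, -0.0053, 0.086, 0, 0, 0, -1], [-0.0032, -0.0053, 0.086, 0, 0, 0, -1], [-0.0032, -0.0053, 0.086, 0, 0, 0, -1]]
  ]
}}

```text
clock: 3.65
ee_pos: [0.541, -0.1892, 0.0679]
tcp_rot: [0.646, 3.073, -0.001]
contact_force: [0.0, -0.9, 5.9]
grip_width: 0.184
gripper_force: 29.9
```

Run:
```python
from h import *
s,p,R=tool(); print(p,s["contact_force"],s["wrist_torque"],s["grip_width"]*88,s["gripper_force"])
```

```text
[ 0.54096508 -0.18922431  0.06785645] [ 0.01167107 -0.92510838  5.88882617] [-0.00332249  0.00943801  0.01537745] 16.206653276903673 29.883199632167816
```

>>> {"op": "move_arm", "data": {
  "steps": [
    [[0, 0, -0.01, 0, 0, 0, -1], [0, 0, -0.03, 0, 0, 0, -1], [0, 0, -0.055, 0, 0, 0, -1], [0, 0, -0.085, 0, 0, 0, -1], [0, 0, -0.115, 0, 0, 0, -1], [0, 0, -0.14, 0, 0, 0, -1], [0.006, 0.014, -0.15, 0, 0, 0, -1], [0.018, 0.042, -0.15, 0, 0, 0, -1], [0.03, 0.07, -0.15, 0, 0, 0, -1], [0.043, 0.1, -0.15, 0, 0, 0, -1], [0.056, 0.13, -0.15, 0, 0, 0, -1], [0.069, 0.16, -0.15, 0, 0, 0, -1], [0.082, 0.19, -0.15, 0, 0, 0, -1], [0.095, 0.22, -0.15, 0, 0, 0, -1], [0.108, 0.25, -0.15, 0, 0, 0, -1], [0.12, 0.28, -0.15, 0, 0, 0, -1], [0.132, 0.31, -0.15, 0, 0, 0, -1], [0.14, 0.33, -0.15, 0, 0, 0, -1], [0.1455, 0.344, -0.15, 0, 0, 0, -1], [0.1455, 0.344, -0.15, 0, 0, 0, -1]]
  ]
}}

```text
clock: 5.32
ee_pos: [0.5438, 0.1883, 0.2158]
tcp_rot: [-0.64, -3.073, -0.001]
contact_force: [0.1, -0.2, -1.9]
grip_width: 0.176
gripper_force: 29.9
```

>>> {"op": "move_arm", "data": {
  "steps": [
    [[0, 0, 0, 0, 0, 0, -1], [0, 0, 0, 0, 0, 0, -1], [0, 0, 0, 0, 0, 0, -1], [0, 0, 0, 0, 0, 0, -1]]
  ]
}}

```text
clock: 5.65
ee_pos: [0.5456, 0.1837, 0.2168]
tcp_rot: [-0.649, -3.074, 0.0]
contact_force: [-0.2, -0.0, -1.2]
grip_width: 0.18
gripper_force: 29.9
```

Run:
```python
from h import *
im=grab("wrist"); np.save("w2.npy",im,allow_pickle=True)
s,p,R=tool(); print(s["clock"],p,R.round(3),s["contact_force"],s["wrist_torque"],s["qpos"].round(2))
P=lambda X:(lambda c:(im["fx"]*c[0]/c[2]+im["cx"],im["fy"]*c[1]/c[2]+im["cy"]))(im["R"]@np.array(X)+im["t"])
print("lock px",P([.502,.2047,.098]),"tip",P(p-[0,0,.058]))
im["pixels"]=np.clip(im["pixels"]*1.8,0,255).astype(np.uint8)
save(im,"w2.png",(156,80,356,230),4)
```

```text
5.7 [0.54568729 0.18380524 0.21689131] [[-0.915  0.404 -0.   ]
 [ 0.404  0.915 -0.   ]
 [ 0.    -0.    -1.   ]] [ 0.70959696  0.80690412 -1.33775994] [-0.07864794 -0.02034364 -0.0162658 ] [ 0.12  0.18  1.6  -0.    1.36 -1.04]
lock px (np.float64(258.0133057571972), np.float64(122.05812948676325)) tip (np.float64(256.16952840463637), np.float64(194.92239277915894))
```

View pics/w2.png

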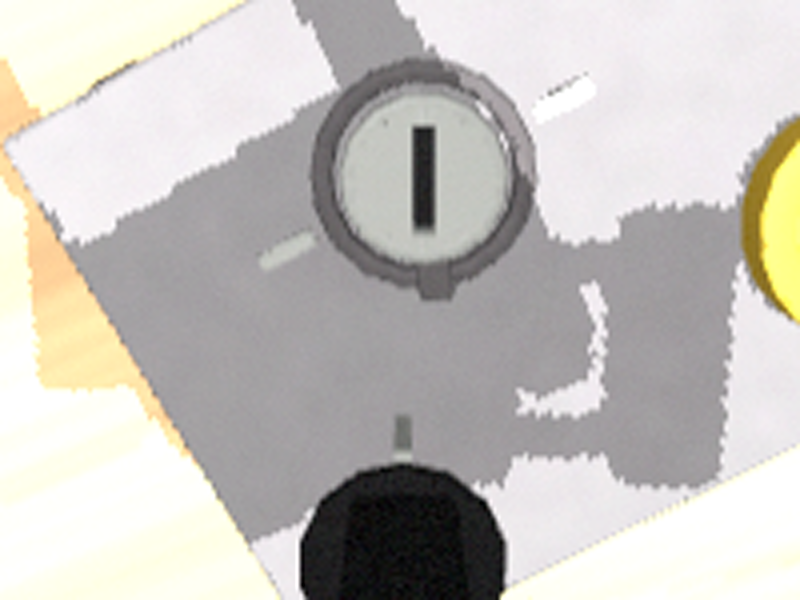

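In the crop, the slot runs from (424,126) to (424,231), with its centre at (424,179). The ear is at (436,282), and the blade's leading lower corner is at (403,414).

Run:
```python
from h import *
im=np.load("w2.npy",allow_pickle=True).item()
f=lambda x,y,z:pt(im,156+(x+.5)/4-.5,80+(y+.5)/4-.5,z)
s,p,R=tool()
a,b=f(424,126,.098),f(424,231,.098); print("slot",(a+b)/2,np.linalg.norm(a-b),"yaw",ang(a,b))
print("disc centre",f(424,173,.098)) 
t=f(403,414,p[2]-.058); print("tip",t-R[:,0]*.010,"tcp",p)
c=f(424,173,.09); print("ear",ang(c,f(436,285,.09)),"bars",ang(f(567,100,.087),f(287,250,.087)))
print(pt(im,156+380/4,80+170/4),pt(im,156+280/4,80+330/4))
L=(a+b)/2
print(rel([L[0],L[1],.18],ang(a,b)+90))
```

```text
slot [0.50518188 0.20682447 0.098     ] 0.02305836860267347 yaw -23.46631627307941
disc centre [0.50395021 0.20735915 0.098     ]
tip [0.54643447 0.18362911 0.15889056] tcp [0.54568729 0.18380524 0.21689131]
ear -17.25057008506474 bars -85.87685031742905
[0.49963818 0.19896481 0.10059989] [0.52549864 0.16092113 0.08691204]
(array([0.0463, 0.0047, 0.0369]), array([-0.01, -0.  , -0.36]))
```

>>> {"op": "move_arm", "data": {
  "steps": [
    [[0.01, 0.003, 0.012, 0, 0, 0, -1], [0.018, 0.0047, 0.025, 0, 0, 0, -1], [0.018, 0.0047, 0.038, 0, 0, 0, -1], [0.018, 0.0047, 0.049, 0, 0, 0, -1], [0.018, 0.0047, 0.049, 0, 0, 0, -1], [0.018, 0.0047, 0.049, 0, 0, 0, -1], [0.018, 0.0047, 0.049, 0, 0, 0, -1], [0.018, 0.0047, 0.049, 0, 0, 0, -1]]
  ]
}}

```text
clock: 6.37
ee_pos: [0.5319, 0.1961, 0.1689]
tcp_rot: [0.647, 3.073, 0.001]
contact_force: [0.7, -0.4, -0.9]
grip_width: 0.176
gripper_force: 29.9
```

Run:
```python
from h import *
im=grab("wrist"); np.save("w3.npy",im,allow_pickle=True)
s,p,R=tool(); print(s["clock"],p,R.round(3))
im["pixels"]=np.clip(im["pixels"]*1.8,0,255).astype(np.uint8)
save(im,"w3.png",(206,110,306,185),8)
```

```text
6.4167 [0.53183016 0.19615566 0.16886508] [[-0.915  0.403  0.002]
 [ 0.403  0.915  0.   ]
 [-0.001  0.001 -1.   ]]
```

View pics/w3.png

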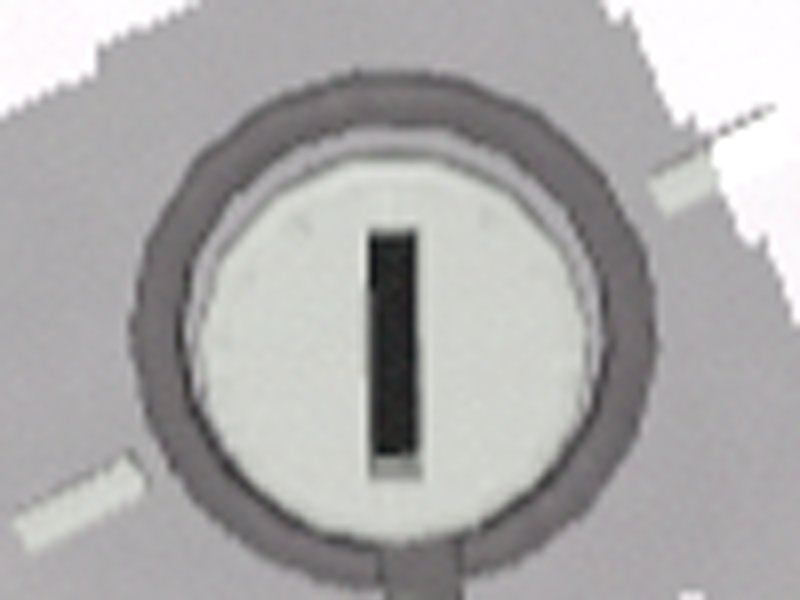

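The slot mouth covers columns 368–421 and rows 229–480, with its centre at (394.5,354.5). The ear is at the bottom, around (425,570).

Run:
```python
from h import *
im=np.load("w3.npy",allow_pickle=True).item()
f=lambda x,y,z:pt(im,206+(x+.5)/8-.5,110+(y+.5)/8-.5,z)
s,p,R=tool()
a,b=f(393.5,229,.098),f(395.5,480,.098); L=(a+b)/2; print("slot",L,np.linalg.norm(a-b),"width",np.linalg.norm(f(368,354,.098)-f(421,354,.098)),"yaw",ang(a,b))
print(rel([L[0]-.0006,L[1]+.0002,.168],ang(a,b)+90),p)
for v in range(182,200,2): print(v,im["pixels"][v,244:272].mean(-1).astype(int))
```

```text
slot [0.50552197 0.20676008 0.098     ] 0.024320014801489227 width 0.005073880802762638 yaw -23.31512754369408
(array([ 0.029 , -0.001 ,  0.0008]), array([ 0.05,  0.08, -0.45])) [0.53183016 0.19615566 0.16886508]
182 [85 69 66 66 60 58 59 61 59 48 55 60 60 61 62 61 60 62 61 63 76 83 88 87
 95 97 96 96]
184 [96 96 96 94 93 91 86 87 89 89 59 64 67 66 63 62 61 60 62 54 96 94 95 96
 96 95 95 96]
186 [95 96 95 96 96 95 96 97 97 95 60 66 66 66 65 61 62 61 60 61 88 96 96 96
 95 94 95 96]
188 [97 96 98 97 97 97 97 96 95 96 82 66 67 67 74 87 84 91 96 95 96 97 96 96
 95 93 95 95]
190 [97 97 97 97 98 97 95 97 97 96 82 67 67 66 67 96 96 95 96 97 96 95 96 95
 94 95 94 95]
192 [97 98 97 98 97 97 98 95 97 95 88 79 83 81 83 96 97 96 96 95 96 95 94 96
 96 94 95 95]
194 [ 97  98  96  97  97  97  96  97  97  96 106 114 114 114 113  96  97  97
  96  95  97  97  95  94  96  96  95  96]
196 [97 97 97 98 85 76 78 66 64 49 39 24  9  7 23 49 52 65 69 76 84 95 96 96
 96 97 95 95]
198 [68 35 25 13 10 10 10 17 19 21 23 24 25 19 20 21 19 18 14 17 13  9 22 22
 51 75 96 97]
```

Run:
```python
from h import *
im=np.load("w3.npy",allow_pickle=True).item()
s,p,R=tool()
for v in (186,188,190,192,194): print(v,(R.T@(pt(im,256.55,v,p[2]-.058)-p)).round(4))
print(im["pixels"][160:197,256].mean(-1).astype(int), im["pixels"][182:197,255:258].reshape(15,-1).tolist()[4::2])
print(im["depth"][182:197,256].round(3))
```

```text
186 [0.0068 0.0004 0.058 ]
188 [0.0052 0.0004 0.058 ]
190 [0.0036 0.0004 0.058 ]
192 [0.0021 0.0004 0.058 ]
194 [0.0005 0.0004 0.058 ]
[ 23  22  24  22  21  22  39  68  74  83 105 114 114 114 115 112 108  92
  70  62  61  61  60  62  67  66  66  65  67  65  67  67  83 104 114  79
   9] [[66, 68, 66, 66, 68, 65, 66, 68, 65], [66, 67, 65, 67, 68, 66, 67, 68, 66], [68, 68, 66, 68, 68, 66, 67, 67, 66], [79, 81, 78, 83, 84, 82, 82, 83, 80], [115, 115, 113, 115, 116, 112, 115, 116, 112], [23, 25, 25, 9, 11, 9, 6, 8, 8]]
[0.255 0.255 0.237 0.234 0.231 0.229 0.227 0.225 0.223 0.221 0.218 0.219
 0.218 0.192 0.191]
```

>>> {"op": "move_arm", "data": {
  "steps": [
    [[0.015, -0.0013, 0, 0, 0, -0.4, -1], [0.0294, -0.0013, 0, 0, 0, -0.4, -1], [0.0294, -0.0013, 0.004, 0, 0, -0.4, -1], [0.0294, -0.0013, 0.008, 0, 0, -0.4, -1], [0.0294, -0.0013, 0.008, 0, 0, -0.4, -1], [0.0294, -0.0013, 0.008, 0, 0, -0.4, -1], [0.0294, -0.0013, 0.008, 0, 0, -0.4, -1], [0.0294, -0.0013, 0.008, 0, 0, -0.4, -1], [0.0294, -0.0013, 0.008, 0, 0, -0.4, -1], [0.0294, -0.0013, 0.008, 0, 0, -0.4, -1]]
  ]
}}

```text
clock: 7.25
ee_pos: [0.5039, 0.2068, 0.16]
tcp_rot: [0.636, 3.076, 0.0]
contact_force: [0.2, 0.6, -1.1]
grip_width: 0.178
gripper_force: 29.9
```

Run:
```python
from h import *
print(rel([.5044,.2068,.151],66.65)); s,p,R=tool(); print(p,s["contact_force"],s["wrist_torque"])
```

```text
(array([-0.0005,  0.0002,  0.009 ]), array([ 0.  ,  0.01, -0.01]))
[0.50385896 0.20679552 0.15997181] [ 0.19056829  0.59553097 -1.10609072] [ 0.04557763 -0.0300477   0.00453612]
```

>>> {"op": "move_arm", "data": {
  "steps": [
    [[-0.0004, 0, 0.003, 0, 0, 0, -1], [-0.0004, 0, 0.005, 0, 0, 0, -1], [-0.0004, 0, 0.007, 0, 0, 0, -1], [-0.0004, 0, 0.0085, 0, 0, 0, -1], [-0.0004, 0, 0.0085, 0, 0, 0, -1], [-0.0004, 0, 0.0085, 0, 0, 0, -1], [-0.0004, 0, 0.0085, 0, 0, 0, -1], [-0.0004, 0, 0.0085, 0, 0, 0, -1]]
  ]
}}

```text
clock: 7.92
ee_pos: [0.5041, 0.2067, 0.1515]
tcp_rot: [0.636, 3.076, 0.0]
contact_force: [-0.4, -0.8, -1.0]
grip_width: 0.172
gripper_force: 29.9
```

Run:
```python
from h import *
s,p,R=tool(); print(p,s["contact_force"],s["wrist_torque"]); im=grab("wrist"); np.save("w4.npy",im,allow_pickle=True)
im["pixels"]=np.clip(im["pixels"]*1.8,0,255).astype(np.uint8); save(im,"w4.png",(206,110,306,215),6)
```

```text
[0.50409772 0.20674579 0.15154765] [-0.36466786 -0.83689716 -1.00893654] [ 0.02524552 -0.08926882  0.02982211]
```

View pics/w4.png

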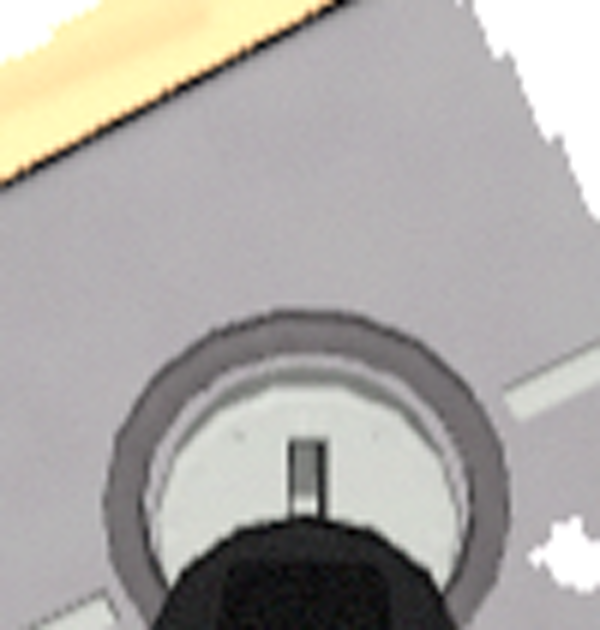

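The blade sits in the slot, which shows at columns 288–328, and there's no vertical load. I'll start turning clockwise, which is +z about the tool.

>>> {"op": "move_arm", "data": {
  "steps": [
    [[0, 0.0001, 0.001, 0, 0, 4, -1], [0, 0.0001, 0.001, 0, 0, 8, -1], [0, 0.0002, 0.001, 0, 0, 12, -1], [0.0001, 0.0003, 0.001, 0, 0, 16, -1], [0.0001, 0.0003, 0.001, 0, 0, 20, -1], [0.0001, 0.0004, 0.001, 0, 0, 24, -1], [0.0001, 0.0005, 0.001, 0, 0, 28, -1], [0.0001, 0.0005, 0.001, 0, 0, 32, -1], [0.0001, 0.0006, 0.001, 0, 0, 36, -1], [0, 0.0007, 0.001, 0, 0, 40, -1], [0, 0.0008, 0.001, 0, 0, 44, -1], [0, 0.0009, 0.001, 0, 0, 48, -1], [-0.0001, 0.0009, 0.001, 0, 0, 52, -1], [-0.0001, 0.001, 0.001, 0, 0, 56, -1], [-0.0001, 0.0011, 0.001, 0, 0, 60, -1], [-0.0001, 0.0011, 0.001, 0, 0, 60, -1], [-0.0001, 0.0011, 0.001, 0, 0, 60, -1], [-0.0001, 0.0011, 0.001, 0, 0, 60, -1], [-0.0001, 0.0011, 0.001, 0, 0, 60, -1]]
  ]
}}

```text
clock: 9.55
ee_pos: [0.5045, 0.2075, 0.1504]
tcp_rot: [2.087, 2.348, -0.001]
contact_force: [-0.8, -1.7, 0.2]
grip_width: 0.181
gripper_force: 29.9
```

```bash
cat > st.py <<'E'
from h import *
s,p,R=tool(); print(s["clock"],p,"yaw_y",np.degrees(np.arctan2(R[1,1],R[0,1])).round(2),s["contact_force"].round(2),s["wrist_torque"].round(3),s["qpos"].round(2))
E
python3 st.py
```

```text
9.55 [0.5044535  0.20751485 0.15043885] yaw_y 6.73 [-0.85 -1.68  0.15] [-0.542  0.297  0.027] [ 0.17  0.18  1.74 -0.    1.22  0.06]
```

>>> {"op": "move_arm", "data": {
  "steps": [
    [[0, 0, 0, 0, 0, 1.5, -1], [0, 0, 0, 0, 0, 3, -1], [0, 0.0001, 0, 0, 0, 4.5, -1], [0, 0.0001, 0, 0, 0, 6, -1], [0, 0.0001, 0, 0, 0, 6, -1], [0, 0.0001, 0, 0, 0, 6, -1]]
  ]
}}

```text
clock: 10.05
ee_pos: [0.5045, 0.2076, 0.1504]
tcp_rot: [2.207, 2.236, -0.001]
contact_force: [-1.4, -2.4, 0.5]
grip_width: 0.178
gripper_force: 29.9
```

```bash
python3 st.py
```

```text
10.05 [0.50450612 0.20756421 0.1503872 ] yaw_y 0.73 [-1.38 -2.42  0.49] [-0.621  0.304 -0.009] [ 0.17  0.18  1.74 -0.    1.22  0.16]
```

>>> {"op": "move_arm", "data": {
  "steps": [
    [[0, 0, 0, 0, 0, 1, -1], [0, 0, 0, 0, 0, 2, -1], [0, 0, 0, 0, 0, 3, -1], [0, 0, 0, 0, 0, 3, -1], [0, 0, 0, 0, 0, 3, -1], [0, 0, 0, 0, 0, 3, -1]]
  ]
}}

```text
clock: 10.55
ee_pos: [0.5045, 0.2077, 0.1504]
tcp_rot: [-2.266, -2.176, 0.0]
contact_force: [-1.9, -2.5, 0.8]
grip_width: 0.181
gripper_force: 29.9
```

```bash
python3 st.py
```

```text
10.55 [0.50454673 0.20767072 0.15037402] yaw_y -2.33 [-1.87 -2.48  0.79] [-0.663  0.35   0.06 ] [ 0.17  0.18  1.74 -0.    1.22  0.21]
```

```bash
cat >> st.py <<'E'
F=[];M=[]
for i in range(6):
    bot.get_image("wrist"); s=bot.observe(); F.append(s["contact_force"]); M.append(s["wrist_torque"])
print("avg",np.mean(F,0).round(2),np.mean(M,0).round(3),"sd",np.std(M,0).round(3))
E
python3 st.py
```

```text
10.55 [0.50454673 0.20767072 0.15037402] yaw_y -2.33 [-1.87 -2.48  0.79] [-0.663  0.35   0.06 ] [ 0.17  0.18  1.74 -0.    1.22  0.21]
avg [-1.45 -3.02 -0.3 ] [-0.7    0.394  0.043] sd [0.024 0.045 0.033]
```

>>> {"op": "move_arm", "data": {
  "steps": [
    [[-0.0003, -0.0003, 0, 0, 0, 1, -1], [-0.0003, -0.0003, 0, 0, 0, 2, -1], [-0.0003, -0.0003, 0, 0, 0, 2, -1], [-0.0003, -0.0003, 0, 0, 0, 2, -1]]
  ]
}}

```text
clock: 11.18
ee_pos: [0.5044, 0.2075, 0.1505]
tcp_rot: [2.304, 2.135, 0.0]
contact_force: [-1.2, -1.2, -0.8]
grip_width: 0.177
gripper_force: 29.9
```

```bash
python3 st.py
```

```text
11.1833 [0.50441551 0.20747752 0.15046425] yaw_y -4.36 [-1.18 -1.18 -0.79] [-0.601  0.252  0.088] [0.17 0.18 1.74 0.   1.22 0.25]
avg [-1.03 -1.75 -0.42] [-0.556  0.24   0.058] sd [0.036 0.018 0.029]
```

>>> {"op": "move_arm", "data": {
  "steps": [
    [[0, 0, 0, 0, 0, 1, -1], [0, 0, 0, 0, 0, 2, -1], [0, 0, 0, 0, 0, 2, -1], [0, 0, 0, 0, 0, 2, -1]]
  ]
}}

```text
clock: 11.82
ee_pos: [0.5044, 0.2075, 0.1505]
tcp_rot: [2.341, 2.095, 0.0]
contact_force: [-0.5, -2.3, -0.5]
grip_width: 0.181
gripper_force: 29.9
```

```bash
python3 st.py
```

```text
11.8167 [0.50437393 0.20747179 0.15047126] yaw_y -6.36 [-0.5  -2.3  -0.47] [-0.539  0.259  0.033] [0.17 0.18 1.74 0.   1.22 0.28]
avg [-0.7  -2.27  0.11] [-0.542  0.222  0.067] sd [0.032 0.039 0.035]
```

>>> {"op": "move_arm", "data": {
  "steps": [
    [[-0.0001, 0, 0, 0, 0, 1, -1], [-0.0002, 0, 0, 0, 0, 2, -1], [-0.0002, 0, 0, 0, 0, 2, -1], [-0.0002, 0, 0, 0, 0, 2, -1]]
  ]
}}

```text
clock: 12.45
ee_pos: [0.5043, 0.2073, 0.1505]
tcp_rot: [-2.377, -2.054, -0.0]
contact_force: [-1.2, -1.3, -0.5]
grip_width: 0.177
gripper_force: 29.9
```

```bash
python3 st.py
```

```text
12.45 [0.50432408 0.20728258 0.15046237] yaw_y -8.36 [-1.22 -1.34 -0.52] [-0.418  0.18   0.049] [0.17 0.18 1.74 0.   1.22 0.32]
avg [-0.58 -1.72  0.01] [-0.405  0.179  0.041] sd [0.035 0.017 0.028]
```

>>> {"op": "move_arm", "data": {
  "steps": [
    [[0, 0, 0, 0, 0, 1, -1], [0, 0, 0, 0, 0, 2, -1], [0, 0, 0, 0, 0, 2, -1], [0, 0, 0, 0, 0, 2, -1]]
  ]
}}

```text
clock: 13.08
ee_pos: [0.5043, 0.2072, 0.1504]
tcp_rot: [2.413, 2.012, 0.0]
contact_force: [-0.7, -1.3, -0.3]
grip_width: 0.178
gripper_force: 29.9
```

```bash
python3 st.py
```

```text
13.0833 [0.50431026 0.20722449 0.15042517] yaw_y -10.36 [-0.67 -1.27 -0.31] [-0.429  0.148  0.108] [0.17 0.18 1.74 0.   1.22 0.35]
avg [-0.29 -1.46 -0.08] [-0.385  0.164  0.068] sd [0.02  0.021 0.024]
```

>>> {"op": "move_arm", "data": {
  "steps": [
    [[0, 0, 0, 0, 0, 0.8, -1], [0, 0, 0, 0, 0, 1.5, -1], [0, 0, 0, 0, 0, 1.5, -1], [0, 0, 0, 0, 0, 1.5, -1]]
  ]
}}

```text
clock: 13.72
ee_pos: [0.5043, 0.2072, 0.1504]
tcp_rot: [2.439, 1.98, 0.0]
contact_force: [-0.2, -2.2, -0.2]
grip_width: 0.18
gripper_force: 29.9
```

```bash
python3 st.py
```

```text
13.7167 [0.5043159  0.20720312 0.15042412] yaw_y -11.86 [-0.22 -2.19 -0.2 ] [-0.413  0.185  0.102] [ 0.17  0.18  1.74 -0.    1.22  0.38]
avg [-0.43 -1.58 -0.12] [-0.413  0.174  0.048] sd [0.022 0.032 0.02 ]
```

>>> {"op": "move_arm", "data": {
  "steps": [
    [[0, 0, 0, 0, 0, 0.8, -1], [0, 0, 0, 0, 0, 1.5, -1], [0, 0, 0, 0, 0, 1.5, -1], [0, 0, 0, 0, 0, 1.5, -1]]
  ]
}}

```text
clock: 14.35
ee_pos: [0.5043, 0.2072, 0.1504]
tcp_rot: [2.465, 1.948, -0.0]
contact_force: [-1.0, -1.1, -0.9]
grip_width: 0.182
gripper_force: 29.9
```

```bash
python3 st.py
```

```text
14.35 [0.50428263 0.20721647 0.1504008 ] yaw_y -13.35 [-1.   -1.11 -0.91] [-0.403  0.191  0.112] [ 0.17  0.18  1.74 -0.    1.22  0.41]
avg [-0.16 -1.69 -0.03] [-0.414  0.169  0.136] sd [0.025 0.039 0.026]
```

>>> {"op": "move_arm", "data": {
  "steps": [
    [[0, 0, 0, 0, 0, 0.3, -1], [0, 0, 0, 0, 0, 0.4, -1], [0, 0, 0, 0, 0, 0.4, -1]]
  ]
}}

```text
clock: 14.9
ee_pos: [0.5043, 0.2072, 0.1504]
tcp_rot: [-2.471, -1.939, 0.0]
contact_force: [-0.7, -2.0, 0.0]
grip_width: 0.181
gripper_force: 29.9
```

```bash
python3 st.py
```

```text
14.9 [0.50429384 0.20723289 0.15040432] yaw_y -13.76 [-0.68 -2.01  0.02] [-0.439  0.181  0.134] [0.17 0.18 1.74 0.   1.22 0.41]
avg [ 0.01 -1.36 -0.19] [-0.399  0.186  0.106] sd [0.026 0.03  0.023]
```

>>> {"op": "move_arm", "data": {
  "steps": [
    [[0, 0, 0, 0, 0, 0.3, -1], [0, 0, 0, 0, 0, 0.5, -1], [0, 0, 0, 0, 0, 0.5, -1]]
  ]
}}

```text
clock: 15.45
ee_pos: [0.5043, 0.2072, 0.1504]
tcp_rot: [2.48, 1.928, -0.0]
contact_force: [-1.1, -1.7, -0.4]
grip_width: 0.176
gripper_force: 30.0
```

```bash
python3 st.py
```

```text
15.45 [0.50429778 0.20720876 0.15040346] yaw_y -14.27 [-1.07 -1.7  -0.36] [-0.397  0.208  0.127] [ 0.17  0.18  1.74 -0.    1.22  0.42]
avg [-0.46 -1.51 -0.21] [-0.422  0.168  0.14 ] sd [0.029 0.017 0.031]
```

>>> {"op": "move_arm", "data": {
  "steps": [
    [[0, 0, 0, 0, 0, 0.3, -1], [0, 0, 0, 0, 0, 0.3, -1], [0, 0, 0, 0, 0, 0.3, -1]]
  ]
}}

```text
clock: 16.0
ee_pos: [0.5043, 0.2072, 0.1504]
tcp_rot: [-2.485, -1.922, 0.0]
contact_force: [0.4, -1.3, 0.2]
grip_width: 0.18
gripper_force: 30.0
```

```bash
python3 st.py
```

```text
16.0 [0.50427377 0.20721509 0.15040715] yaw_y -14.55 [ 0.38 -1.25  0.23] [-0.44   0.155  0.2  ] [0.17 0.18 1.74 0.   1.22 0.43]
avg [-0.4  -1.26 -0.18] [-0.399  0.172  0.16 ] sd [0.021 0.04  0.037]
```

>>> {"op": "move_arm", "data": {
  "steps": [
    [[0, 0, 0, 0, 0, 0.3, -1], [0, 0, 0, 0, 0, 0.3, -1], [0, 0, 0, 0, 0, 0.3, -1]]
  ]
}}

```text
clock: 16.55
ee_pos: [0.5043, 0.2072, 0.1504]
tcp_rot: [-2.49, -1.916, 0.0]
contact_force: [-0.9, -1.1, -0.4]
grip_width: 0.174
gripper_force: 30.0
```

```bash
python3 st.py
```

```text
16.55 [0.50427059 0.20723418 0.15041173] yaw_y -14.85 [-0.88 -1.06 -0.39] [-0.389  0.212  0.182] [0.17 0.18 1.74 0.   1.22 0.43]
avg [-0.38 -1.78 -0.07] [-0.425  0.176  0.166] sd [0.016 0.022 0.038]
```

Torque has risen steadily to about 0.17 N·m at the stop. I'll ease off, lift out and check the ear.

>>> {"op": "move_arm", "data": {
  "steps": [
    [[0, 0, 0, 0, 0, -2, -1], [0, 0, 0, 0, 0, -4, -1], [0, 0, 0, 0, 0, -5, -1], [0, 0, 0, 0, 0, -5, -1], [0, 0, -0.003, 0, 0, -5, -1], [0, 0, -0.008, 0, 0, -5, -1], [0, 0, -0.015, 0, 0, -5, -1], [0, 0, -0.03, 0, 0, -5, -1], [0, 0, -0.05, 0, 0, -5, -1], [0, 0, -0.067, 0, 0, -5, -1], [0, 0, -0.067, 0, 0, -5, -1], [0, 0, -0.067, 0, 0, -5, -1]]
  ]
}}

```text
clock: 17.85
ee_pos: [0.5051, 0.2074, 0.2187]
tcp_rot: [2.403, 2.021, 0.004]
contact_force: [-0.3, -0.1, -2.2]
grip_width: 0.18
gripper_force: 29.9
```

Run:
```python
from h import *
s,p,R=tool(); print(p,R.round(3),s["grip_width"])
print(rel([.549,.187,.2175],66.2))
```

```text
[0.50509774 0.20742894 0.21871861] [[ 0.171  0.985  0.003]
 [ 0.985 -0.171  0.001]
 [ 0.001  0.003 -1.   ]] 0.1799943541635944
(array([-0.0126,  0.0467,  0.0013]), array([ 1.800e-01,  5.000e-02, -7.606e+01]))
```

>>> {"op": "move_arm", "data": {
  "steps": [
    [[-0.001, 0.004, 0, 0, 0, -6, -1], [-0.002, 0.008, 0, 0, 0, -12, -1], [-0.003, 0.012, 0, 0, 0, -18, -1], [-0.004, 0.016, 0, 0, 0, -24, -1], [-0.005, 0.02, 0, 0, 0, -30, -1], [-0.006, 0.024, 0, 0, 0, -36, -1], [-0.007, 0.028, 0, 0, 0, -42, -1], [-0.008, 0.032, 0, 0, 0, -48, -1], [-0.009, 0.036, 0, 0, 0, -54, -1], [-0.01, 0.04, 0, 0, 0, -60, -1], [-0.011, 0.042, 0, 0, 0, -66, -1], [-0.0126, 0.0467, 0, 0, 0, -72, -1], [-0.0126, 0.0467, 0, 0, 0, -76, -1], [-0.0126, 0.0467, 0, 0, 0, -76, -1], [-0.0126, 0.0467, 0, 0, 0, -76, -1], [-0.0126, 0.0467, 0, 0, 0, -76, -1]]
  ]
}}

```text
clock: 19.18
ee_pos: [0.5476, 0.1868, 0.2165]
tcp_rot: [-0.652, -3.072, 0.001]
contact_force: [0.1, -0.2, -1.5]
grip_width: 0.179
gripper_force: 29.9
```

Run:
```python
from h import *
s,p,R=tool(); im=grab("wrist"); np.save("w5.npy",im,allow_pickle=True)
print(p,R.round(3)); print(rel([.541,-.189,.2175],66.2))
im["pixels"]=np.clip(im["pixels"]*1.8,0,255).astype(np.uint8); save(im,"w5.png",(206,75,326,210),4.4)
```

```text
[0.54762234 0.18681315 0.21654617] [[-0.914  0.406 -0.001]
 [ 0.406  0.914 -0.   ]
 [ 0.001 -0.001 -1.   ]]
(array([-0.1464, -0.3462, -0.0007]), array([-0.03, -0.05, -0.15]))
```

View pics/w5.png

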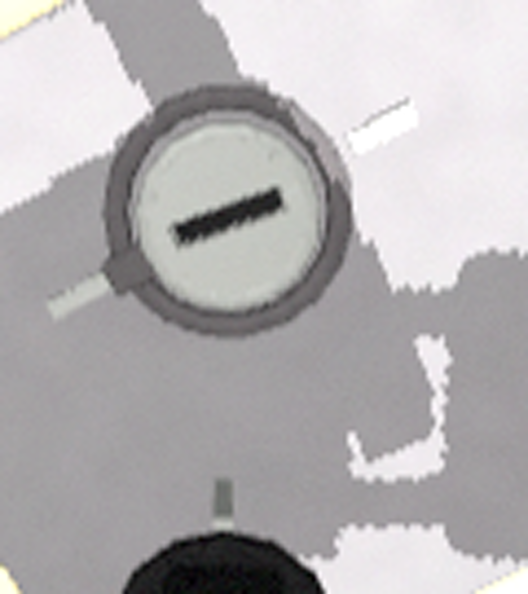

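The ear at crop (128,270) lines up with the bar at (78,295), so the lock is at its stop. The key is still straight in the gripper. Returning to the holder now.

>>> {"op": "move_arm", "data": {
  "steps": [
    [[-0.006, -0.014, -0.005, 0, 0, 0, -1], [-0.018, -0.042, -0.005, 0, 0, 0, -1], [-0.03, -0.07, -0.005, 0, 0, 0, -1], [-0.043, -0.1, -0.005, 0, 0, 0, -1], [-0.056, -0.13, -0.005, 0, 0, 0, -1], [-0.069, -0.16, -0.005, 0, 0, 0, -1], [-0.082, -0.19, -0.005, 0, 0, 0, -1], [-0.095, -0.22, -0.005, 0, 0, 0, -1], [-0.108, -0.25, -0.005, 0, 0, 0, -1], [-0.12, -0.28, -0.005, 0, 0, 0, -1], [-0.132, -0.31, -0.005, 0, 0, 0, -1], [-0.14, -0.33, -0.005, 0, 0, 0, -1], [-0.1464, -0.3462, -0.005, 0, 0, 0, -1], [-0.1464, -0.3462, 0.02, 0, 0, 0, -1], [-0.1464, -0.3462, 0.045, 0, 0, 0, -1], [-0.1464, -0.3462, 0.07, 0, 0, 0, -1], [-0.1464, -0.3462, 0.07, 0, 0, 0, -1], [-0.1464, -0.3462, 0.07, 0, 0, 0, -1], [-0.1464, -0.3462, 0.07, 0, 0, 0, -1], [-0.1464, -0.3462, 0.07, 0, 0, 0, -1]]
  ]
}}

```text
clock: 20.9
ee_pos: [0.5433, -0.1895, 0.1496]
tcp_rot: [0.648, 3.071, -0.002]
contact_force: [0.4, 0.0, -1.3]
grip_width: 0.179
gripper_force: 29.9
```

Run:
```python
from h import *
s,p,R=tool(); print(p,s["contact_force"]); print(rel([.541,-.189,.0685],66.2))
```

```text
[ 0.54332796 -0.18954491  0.14956871] [ 0.36695972  0.01348864 -1.26047305]
(array([ 0.0026, -0.0004,  0.0811]), array([-0.02,  0.19, -0.05]))
```

Tip is at about z=0.092, above the block. Lowering slowly.

>>> {"op": "move_arm", "data": {
  "steps": [
    [[0.0015, -0.0004, 0.005, 0, 0, 0, -1], [0.002, -0.0004, 0.015, 0, 0, 0, -1], [0.002, -0.0004, 0.025, 0, 0, 0, -1], [0.002, -0.0004, 0.035, 0, 0, 0, -1], [0.002, -0.0004, 0.045, 0, 0, 0, -1], [0.002, -0.0004, 0.055, 0, 0, 0, -1], [0.002, -0.0004, 0.065, 0, 0, 0, -1], [0.002, -0.0004, 0.073, 0, 0, 0, -1], [0.002, -0.0004, 0.078, 0, 0, 0, -1], [0.002, -0.0004, 0.08, 0, 0, 0, -1], [0.002, -0.0004, 0.08, 0, 0, 0, -1], [0.002, -0.0004, 0.08, 0, 0, 0, -1], [0.002, -0.0004, 0.08, 0, 0, 0, -1]]
  ]
}}

```text
clock: 21.98
ee_pos: [0.5402, -0.1887, 0.0678]
tcp_rot: [0.649, 3.074, -0.0]
contact_force: [-2.3, 1.3, 4.8]
grip_width: 0.174
gripper_force: 30.0
```

```bash
python3 st.py
```

```text
21.9833 [ 0.5401518  -0.18869921  0.06776753] yaw_y 66.15 [-2.33  1.31  4.82] [ 0.124  0.439 -0.022] [-0.54  0.35  1.72 -0.    1.07 -1.7 ]
avg [-2.4   0.74  5.12] [0.135 0.509 0.012] sd [0.032 0.036 0.024]
```

>>> {"op": "move_arm", "data": {
  "steps": [
    [[0, 0, 0, 0, 0, 0, -0.4], [0, 0, 0, 0, 0, 0, -0.2], [0, 0, 0, 0, 0, 0, 0.1], [0, 0, 0, 0, 0, 0, 0.1], [0, 0, 0, 0, 0, 0, 0.1], [0, 0, 0, 0, 0, 0, 0.1], [0, 0, -0.02, 0, 0, 0, 0.1], [0, 0, -0.05, 0, 0, 0, 0.1], [0, 0, -0.08, 0, 0, 0, 0.1], [0, 0, -0.12, 0, 0, 0, 0.1], [0, 0, -0.16, 0, 0, 0, 0.1], [0, 0, -0.2, 0, 0, 0, 0.1], [0, 0, -0.2, 0, 0, 0, 0.1], [0, 0, -0.2, 0, 0, 0, 0.1], [0, 0, -0.2, 0, 0, 0, 0.1]]
  ]
}}

```text
clock: 23.53
ee_pos: [0.5398, -0.1884, 0.2668]
tcp_rot: [-0.649, -3.073, -0.0]
contact_force: [-0.5, 0.1, -0.8]
grip_width: 0.551
gripper_force: 0.0
```

Run:
```python
from h import *
im=grab("wrist"); s,p,R=tool(); print(p,s["contact_force"])
im["pixels"]=np.clip(im["pixels"]*2,0,255).astype(np.uint8); save(im,"w6.png",(190,100,330,220),5)
d=im["depth"]
for u,v in [(255,160),(256,175),(256,185),(256,165)]: print(pt(im,u,v).round(4))
```

```text
[ 0.53925979 -0.18809146  0.26565758] [ 0.31180892  0.3114325  -0.32663532]
[ 0.5336 -0.187   0.1104]
[ 0.5488 -0.1926  0.1103]
[ 0.5736 -0.2036  0.0551]
[ 0.5388 -0.1882  0.1112]
```

View pics/w6.png

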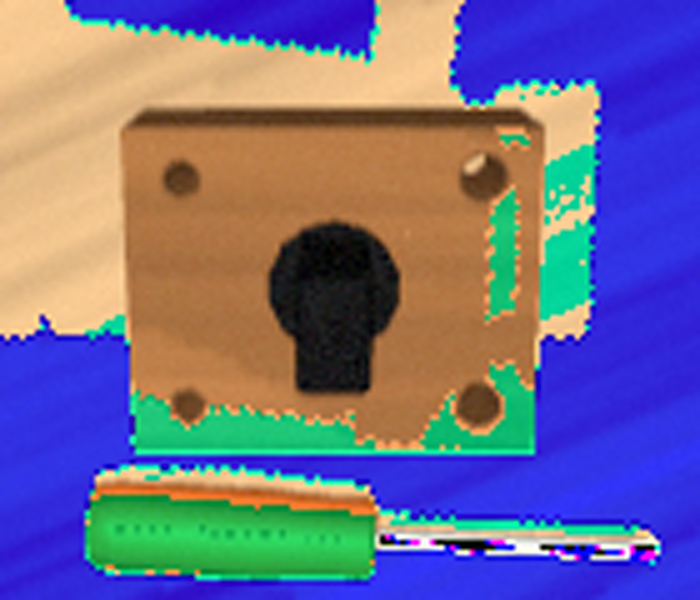

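The key stands upright in its pocket. The collar circle at (334,285) sits flat and centred, and the handle top is at z≈0.110, the same as at the start.

```bash
python3 -c "
from bench import bot
print(bot.close_job())"
```

```text
the job is handed in; nothing more can be done
None
```

The lock is turned clockwise to its stop, held there at about 0.17 N·m with the ear in line with the bars. The key is back upright and fully down in its holder pocket, and the job is handed in; no verdict was shown.

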